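Set a strip home in the rivet jig

ROBOT

A 6-joint arm with a two-finger parallel gripper is mounted at the origin on the work surface. World frame = base frame: x ahead of the robot, y to its left, z up, the work surface at z = 0. Lengths are in m, angles in degrees, forces in N, time in s.
With the tool pointing down it reaches from about 0.4 to 0.825 m from the base axis. Payload 7 kg.
Tool frame: the origin (TCP) lies midway between the tips of the shut fingers; the grasp point (between the pads) lies 19 mm behind it; z points along the fingers, y is the direction in which the jaws open and shut (so a half turn about z gives the same grasp; the last joint's range is limited). The gripper opens to 88 mm and grips with 3 to 60 N. Pads are 19 mm wide; open, the fingers measure 130 mm over their backs; the gripper's body (78 mm by 193 mm) begins 47 mm behind the grasp point.
Start: joints at [-55.113, 20.546, 0.682, 0, -70.136, -16.507], TCP at [0.213, -0.641, 0.227] pointing down, gripper open.
Joint ranges: [-176.03, 176.03], [-82.01, 121.73], [-58.28, 71.71], [-173.87, 95.51], [-174.79, -0.11], [-173.66, 173.66]. Speed limits (degrees/s): [136.94, 136.94, 172.46, 180, 180, 180].

INTERFACE

Orientations are given as a 3x3 rotation matrix whose columns are the frame's x, y, z axes.
In Python, from rig import robot gives the robot as it stands. Calls block until the motion is done:
- robot.goto(position, orientation): joint-space move of the TCP to a pose.
- robot.servo_line(position, ori=None, speed=0.15): straight line of the TCP; ori=None keeps the orientation; speed is the mean speed in m/s.
- robot.movej(angles): joint-space move.
- robot.move_gripper(opening): opening from 0.0 (shut) to 1.0 (fully open); the grip force is fixed at half the most; returns when the fingers have stopped.
- robot.dwell(seconds).
- robot.ik(position, orientation): joint angles nearest the present ones, or None.
- robot.grab_frame(name): name is "side" or "top" or "wrist"; returns (picture, depth): 400x640x3 uint8, red, green, blue; 400x640 float32, m along the optical axis (not along the pixel's ray), 0 where there is no reading.
- robot.camera_info(name): a dict with "vfov" (degrees; the focal length in pixels is half the picture's height over the tangent of half this angle, whatever the lens; pixels are square), "cx", "cy" (the principal point, pixels), "view" (4x4, takes a point from world to camera coordinates); the wrist camera has in their place "T_tool_cam" (4x4, takes a point from camera to tool coordinates, whose origin is the TCP and whose axes are the flange's). Camera axes: x right, y down, z forward; pixel columns grow to the right and rows downward; lengths in m; the calibration is good to about 2 mm. A picture is of the moment at which its call begins: read the wrist's pose just before it. camera_info takes no time and is no camera call.
A pose or a line that the arm cannot do raises robot.Unreachable and nothing moves.
- robot.job_done(): hands the job in, once; it reports no verdict.
Readings, each from a call of its own:
- robot.read_t(): time.
- robot.read_qpos(): joint angles.
- robot.read_qvel(): joint speeds.
- robot.read_effort(): joint torques, N m.
- robot.read_position(): TCP position.
- robot.read_tcp_rot(): TCP orientation.
- robot.read_force(): force on the tool from outside, world axes, zero at the start.
- robot.read_ft_torque(): the same for the moment, N m.
- robot.read_grip_width(): opening from 0.0 (shut) to 1.0 (fully open).
Only numpy, scipy, OpenCV 4.12 (cv2) and the standard library are available. Lean on these libraries where they do the work, as an engineer would, in place of code of your own. Each camera call takes 0.05 s, during which the arm holds its last target.

TASK

Slide the loose aluminium strip back under the two spring hold-downs until its rear edge lies parallel and tight against the fence along its whole length, then push it along the fence until its end is tight against the end stop, still flush with the fence. The strip is a thin-walled tube: feel it come home and never push on it with more than 30 N, keep it flat on the bed, and leave the other things on the bench alone.

Things in the scene. Friction and masses are not known exactly. Their poses are not given: they have to be found in the camera images.
- jig: Fixed riveting jig: blue bed plate 235 x 440 mm, 12 mm thick, with a dark steel fence along its rear (far, +x) side and two hold-down brackets on the fence. Origin on the bench under the bed; x towards the fence at right angles to it, y (left) along the fence. The bed's top is 12 mm above the bench; the bed spans x -135 to +100 mm, y -220 to +220 mm.
- fence_mid (a point): Middle of the fence's front face, at the bed's top (60 mm ahead of the jig's origin); axes as the jig's. The face is the plane x = 0 here, 25 mm high, y -210 to +210 mm. The hold-down brackets overhang it by up to 25 mm and top out 48 mm above the bed (pins to 59 mm); nothing of the jig overhangs farther from the fence.
- end_stop: Fixed yellow steel end stop standing on the bed against the fence near its left (+y) end: a block 44 (x) x 26 (y) x 22 mm high, with a low foot and black knob (16 mm high) on its robot side reaching 49 mm from the block's centre. Origin at the centre of the block's underside, axes as the jig's; its place along the fence varies.
- stop_face (a point): Centre of the end stop's working face, which looks right (-y) along the fence, at the bed's top; axes as the jig's. The face is the plane y = 0 here.
- strip: The loose part: a drilled, closed rectangular aluminium tube, 30 (x) x 260 (y) x 15 mm high, 0.10 to 0.17 kg, lying flat and askew on the bed in front of the hold-downs. Origin at the centre of its underside, y along its length towards the left end, x towards its rear edge, the one that goes to the fence.
- strip_left_corner (a point): Rear left lower corner of the strip (strip frame x +15, y +130 mm), axes as the strip's; this corner comes to the fence and to the end stop.
- strip_right_corner (a point): Rear right lower corner of the strip (strip frame x +15, y -130 mm), axes as the strip's.
- holddown_left (a joint): Lift (m) of the left spring hold-down, a white round nose (radius 13 mm) 12 mm in front of the fence, 75 mm left of fence_mid. 0 = down, its lowest point 13.2 mm above the bed, so the 15 mm strip must lift it 1.8 mm (about 3 N down). The strip's edge meets it 19 mm short of the fence and needs roughly 4 to 9 N there to go under; beyond that it drags a little less.
- holddown_right (a joint): The same for the right hold-down, 75 mm right (-y) of fence_mid. With both noses riding on the strip, sliding it along takes roughly 4 to 9 N; it stays where it is left. At the fence or stop the resistance rises steeply.
- adhesive: Bystander: white adhesive bottle with red cap, 52 mm across, 140 mm tall, standing on the bench left of the jig. Origin at the centre of its foot.
- tub: Bystander: white plastic tub, 90 mm across, 85 mm tall, standing on the bench left of the jig. Origin at the centre of its foot.
- screwdriver: Bystander: red-handled screwdriver, about 200 mm long, lying on the bench beyond the fence, its x axis along its shaft.
- liner_pad: Bystander: dark helmet liner pad, 110 x 85 x 24 mm, lying on the bench right of the jig. Origin at the centre of its underside.

How it is judged (in metres and radians):
On the way, in this order (a step that is already met when the one before it is completed fails the run):
1. the strip lies flat under both hold-downs, its rear edge tight against the fence at both ends (gaps under 1.5 mm) (x of each of strip_left_corner, strip_right_corner in the frame of fence_mid above -0.0015 m and value of joint each of holddown_left, holddown_right above 0.0008 m and height (world z) of strip below 0.015 m), for 0.2 s.
2. the strip, still flush with the fence, is tight against the end stop (gap under 1.5 mm) (all of step 1 and y of strip_left_corner in the frame of stop_face above -0.0015 m), for 0.2 s.
At the end, for the whole second after the job is handed in: The strip rests flat on the bed under both hold-downs, its rear edge within 1.5 mm of the fence at both ends and its left end within 1.5 mm of the end stop (all of step 2 and linear speed of strip below 0.01 m/s); the robot touches nothing.
It fails at once if the strip is pushed with more than 30 N (contact force between strip and the fingers above 30 N or contact force between strip and the arm above 30 N).
It fails at once if the strip is lifted or tipped off the bed (height (world z) of strip above 0.02 m or angle between strip's own z axis and vertical above 0.12 rad).
It fails at once if a bystander is shifted by more than 20 mm (distance of any of adhesive, tub, screwdriver, liner_pad from where it was at the start of the episode above 0.02 m).
It also fails if it takes over 70 s, if anything falls off the work surface, if the arm or the gripper's body presses on something with over 40 N, if the wrist force passes 120 N, or if a joint passes its speed limit or range.

## Working session

There is one attempt and no reset: what is moved stays moved. The work goes in short steps, each a Python script; the robot and the scene stay as the last script left them, time stands still between calls to the robot, and variables do not carry over. Pictures are saved under pics/ and viewed, and the job is handed in when it is done.

```bash
ls; mkdir -p pics; python3 - <<'E'
from rig import robot
import cv2,numpy as np
for n in ["side","top","wrist"]:
    p,d=robot.grab_frame(n); cv2.imwrite(f"pics/a_{n}.png",p[:,:,::-1]); np.save(f"pics/a_{n}_d.npy",d)
    c=robot.camera_info(n); print(n,{k:np.round(v,4).tolist() for k,v in c.items()})
print(robot.read_t(),robot.read_position(),robot.read_tcp_rot(),robot.read_force(),robot.read_grip_width())
E
```

```text
pics
side {'vfov': 45.7628, 'cx': 319.996, 'cy': 203.2703, 'view': [[-0.9767, -0.2145, 0.0022, 0.6304], [-0.1676, 0.7569, -0.6317, 0.1151], [0.1338, -0.6174, -0.7752, 1.402], [0.0, 0.0, 0.0, 1.0]]}
top {'vfov': 42.9463, 'cx': 323.3312, 'cy': 202.8838, 'view': [[0.0299, -0.9994, 0.0194, -0.0233], [-0.984, -0.0329, -0.1751, 0.6403], [0.1757, -0.0139, -0.9844, 1.2795], [0.0, 0.0, 0.0, 1.0]]}
wrist {'vfov': 69.3048, 'cx': 321.3566, 'cy': 193.3373, 'T_tool_cam': [[0.0012, -0.9574, -0.2889, 0.0777], [1.0, 0.0011, 0.0005, 0.0005], [-0.0002, -0.2889, 0.9574, -0.1573], [0.0, 0.0, 0.0, 1.0]]}
0.15 [ 0.21272712 -0.64020986  0.22584604] [[-9.48999409e-01 -3.15277482e-01 -4.80652875e-04]
 [-3.15277835e-01  9.48998706e-01  1.15851841e-03]
 [ 9.08841908e-05  1.25097248e-03 -9.99999213e-01]] [ 0.82532205 -0.0344127  -0.36574734] 1.0042827222102602
```

View pics/a_top.png

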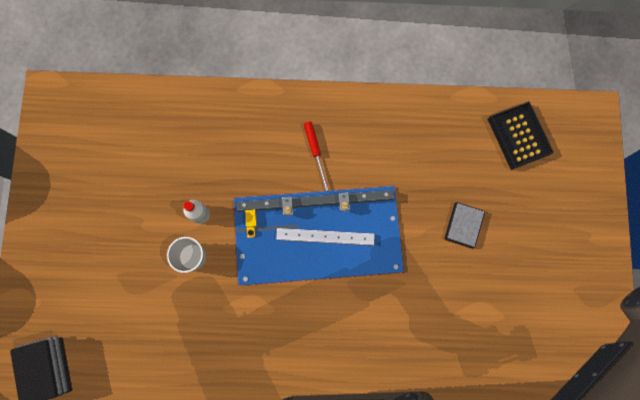

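View pics/a_side.png

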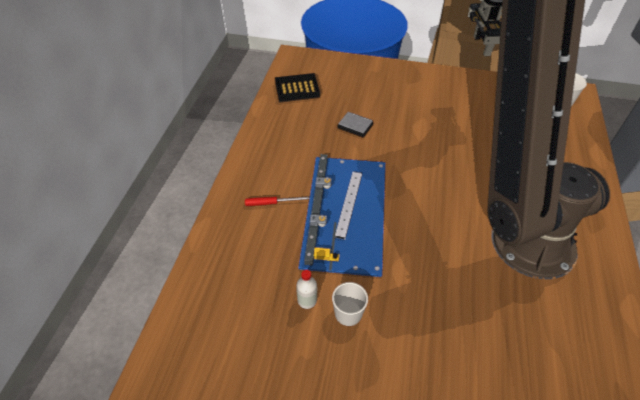

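View pics/a_wrist.png

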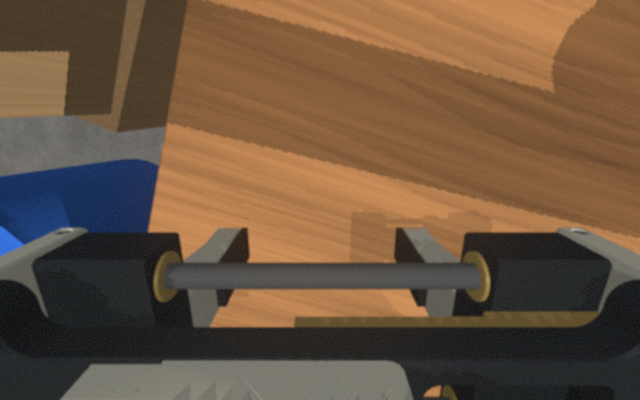

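The top view shows the bed at (235–403, 187–285), the strip at (276–375, 229–245), the end stop at about (250, 222), the noses at (287, 205) and (344, 200), and the bystanders clear of the jig. Next I measure from the top view.

```bash
cat > h.py <<'E'
import numpy as np,cv2
from rig import robot
def cam(name,wp=None):
    c=robot.camera_info(name); f=200/np.tan(np.radians(c['vfov'])/2)
    if 'view' in c: T=np.linalg.inv(np.array(c['view']))
    else:
        p,R=wp; W=np.eye(4);W[:3,:3]=R;W[:3,3]=p; T=W@np.array(c['T_tool_cam'])
    return f,c['cx'],c['cy'],T
def ray(C,uv,z):
    f,cx,cy,T=C; uv=np.atleast_2d(np.asarray(uv,float))
    d=np.c_[(uv[:,0]-cx)/f,(uv[:,1]-cy)/f,np.ones(len(uv))]@T[:3,:3].T
    o=T[:3,3]; s=(z-o[2])/d[:,2]
    return o+s[:,None]*d
def proj(C,P):
    f,cx,cy,T=C; q=(np.atleast_2d(P)-T[:3,3])@T[:3,:3]
    return np.c_[cx+f*q[:,0]/q[:,2],cy+f*q[:,1]/q[:,2]]
def big(mask,n=1):
    k,_=cv2.findContours(mask.astype(np.uint8),cv2.RETR_EXTERNAL,cv2.CHAIN_APPROX_NONE)
    return sorted(k,key=cv2.contourArea)[::-1][:n]
def rect(P):
    (c,(w,h),a)=cv2.minAreaRect((P[:,:2]*1000).astype(np.float32))
    if w<h: w,h,a=h,w,a+90
    a=(a+90)%180-90   # direction of long axis
    return np.array(c)/1000,w,h,a
def masks(p):
    hsv=cv2.cvtColor(p,cv2.COLOR_RGB2HSV); H,S,V=cv2.split(hsv)
    return dict(blue=(H>100)&(H<125)&(S>130)&(V>50), white=(S<60)&(V>150), yel=(H>18)&(H<35)&(S>150)&(V>100))
E
python3 - <<'E'
from h import *
p=cv2.imread('pics/a_top.png')[:,:,::-1].copy(); m=masks(p); C=cam('top')
b=np.zeros((400,640),bool); b[180:292,228:410]=1
k=big(m['blue']&b)[0]; P=ray(C,k[:,0],.012); print('bed',rect(P)); 
kernel=np.zeros((400,640),bool); kernel[222:252,265:385]=1
k=big(m['white']&kernel)[0]; print('strip',rect(ray(C,k[:,0],.027)),k[:,0].min(0),k[:,0].max(0))
k=big(m['yel']&b)[0]; print('stop',rect(ray(C,k[:,0],.034)))
for x in [1,-1]:
  R=np.array([[x,0,0],[0,-x,0],[0,0,-1.]]).T
  for q in [(.5,0,.25),(.6,0,.017)]: print(x,robot.ik(q,R))
E
```

```text
bed (array([0.56278528, 0.00909874]), 437.57415771484375, 232.33277893066406, -83.66437435150146)
strip (array([ 0.55619415, -0.00923201]), 259.59783935546875, 31.432018280029297, 88.34098815917969) [276 228] [373 244]
stop (array([0.58556781, 0.18907362]), 72.1472396850586, 26.516584396362305, 3.255980968475342)
1 [ 22.55685401   2.95947407 -18.75942213   0.         -68.2811038
  67.44314599]
1 [ 18.6427675   25.62431131 -22.68491196   0.         -41.69077673
  71.3572325 ]
-1 [  22.55685401    2.95947407  -18.75942213    0.          -68.2811038
 -112.55685401]
-1 [  18.6427675    25.62431131  -22.68491196    0.          -41.69077673
 -108.6427675 ]
```

```bash
python3 - <<'E'
from h import *
R=np.array([[1,0,0],[0,-1,0],[0,0,-1.]])
robot.goto([.46,.005,.22],R)
robot.dwell(.3)
wp=(np.array(robot.read_position()),np.array(robot.read_tcp_rot()))
p,d=robot.grab_frame('wrist'); cv2.imwrite('pics/b_wrist.png',p[:,:,::-1]); np.savez('pics/b.npz',p=wp[0],R=wp[1],d=d)
print(wp,robot.read_t(),robot.read_force())
E
```

```text
(array([0.46007229, 0.00472756, 0.21995336]), array([[ 9.99999768e-01, -6.73328923e-04, -1.05828262e-04],
       [-6.73338151e-04, -9.99999770e-01, -8.71864627e-05],
       [-1.05769533e-04,  8.72577007e-05, -9.99999991e-01]])) 2.9583 [ 0.18833898 -0.05690031 -0.12403015]
```

View pics/b_wrist.png

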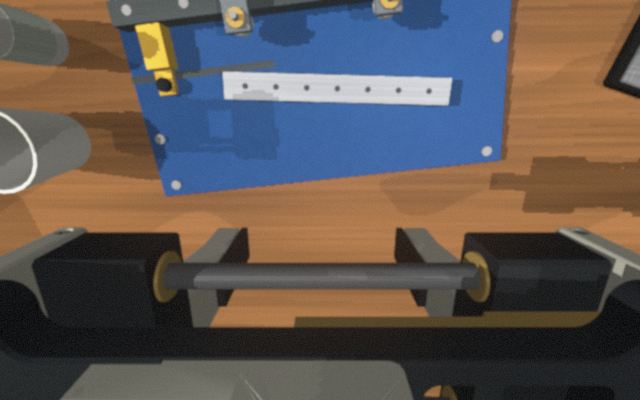

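The wrist view shows the strip at (223–452, 71–105), the bed's front edge from (168, 195) to (503, 158), the stop at (155, 45), and the fence foot running from (115, 27) upwards to the right.

```bash
python3 - <<'E'
from h import *
p=cv2.imread('pics/b_wrist.png')[:,:,::-1].copy(); n=np.load('pics/b.npz'); C=cam('wrist',(n['p'],n['R'])); d=n['d']
m=masks(p); hsv=cv2.cvtColor(p,cv2.COLOR_RGB2HSV)
def fit(uv,z):
    P=ray(C,uv,z)[:,:2]; 
    for _ in range(3):
        vx,vy,x0,y0=cv2.fitLine(P.astype(np.float32),cv2.DIST_HUBER,0,.01,.01).ravel()
        r=(P-[x0,y0])@[-vy,vx]; P=P[abs(r)<max(.001,2*r.std())]
    return (x0,y0),np.degrees(np.arctan2(vy,vx)),r.std()*1000,len(P)
B=m['blue']
# bed front edge: last blue row per column
cols=range(185,480); e=[(c,np.where(B[:205,c])[0].max()+.5) for c in cols if B[:205,c].any()]
F=fit(e,.012); print('front',F)
# fence/bed boundary
e=[(c,np.where(B[:60,c])[0].min()-.5) for c in list(range(180,215))+list(range(258,365))if B[:60,c].any()]
print('fence rows',e[0],e[-1]); G=fit([q for q in e if q[1]>1],.012); print('fence',G)
# left/right edges
e=[(np.where(B[r])[0].min()-.5,r) for r in range(40,185)]; L=fit(e,.012); print('left',L)
e=[(np.where(B[r])[0].max()+.5,r) for r in range(5,150)]; Rr=fit(e,.012); print('right',Rr)
w=m['white'].copy(); w[:60]=0;w[115:]=0;w[:,:200]=0;w[:,480:]=0
w=cv2.morphologyEx(w.astype(np.uint8),cv2.MORPH_CLOSE,np.ones((7,7)))
k=big(w)[0][:,0]; print('strip',rect(ray(C,k,.027)),k.min(0),k.max(0))
# front/top edges
S=[fit([(c,f(np.where(w[:,c])[0])) for c in range(235,440)],.027) for f in (lambda a:a.min()-.5,lambda a:a.max()+.5)]; print(S)
y=m['yel'].copy(); y[:, :110]=0;y[110:]=0;y[:,200:]=0
k=big(y)[0][:,0]; print('stop',k.min(0),k.max(0),ray(C,[[172,50]],.034))
print('depth z check', d[90,337],d[150,300])
c=C[3];f,cx,cy,T=C
for u,v in [(320,90),(300,150),(300,180),(160,45),(300,30)]:
    z=d[v,u]; print((u,v),(T@np.array([(u-cx)/f*z,(v-cy)/f*z,z,1]))[:3])
o=p.copy(); cv2.imwrite('pics/b_zoom.png',cv2.resize(p[0:120,100:260,::-1],None,fx=5,fy=5,interpolation=cv2.INTER_NEAREST))
E
```

```text
front ((np.float32(0.45057297), np.float32(-0.007437713)), np.float32(-83.65643), np.float64(0.400254784996935), 295)
fence rows (180, np.float64(25.5)) (364, np.float64(2.5))
fence ((np.float32(0.6380042), np.float32(0.048483614)), np.float32(-83.54332), np.float64(0.36029057600344727), 142)
left ((np.float32(0.5273903), np.float32(0.22192374)), np.float32(6.4910088), np.float64(0.4070735521272812), 136)
right ((np.float32(0.569701), np.float32(-0.21048632)), np.float32(6.2395854), np.float64(0.34580666516886344), 145)
strip (array([ 0.55799011, -0.01218561]), 259.95660400390625, 30.920059204101562, 88.5096435546875) [222  71] [452 105]
[((np.float32(0.5734306), np.float32(-0.012308512)), np.float32(88.50655), np.float64(0.3046236803862283), 205), ((np.float32(0.5429647), np.float32(-0.013132101)), np.float32(88.41041), np.float64(0.3662194727903551), 204)]
stop [135  22] [176  94] [[0.59644323 0.16642849 0.034     ]]
depth z check 0.3300867 0.36507693
(320, 90) [0.53862197 0.00531305 0.37728341]
(300, 150) [0.48556946 0.03228464 0.01196842]
(300, 180) [0.44659809 0.03308859 0.01205469]
(160, 45) [0.60158479 0.17933337 0.03251764]
(300, 30) [0.62078112 0.02949713 0.01164362]
```

View pics/b_zoom.png

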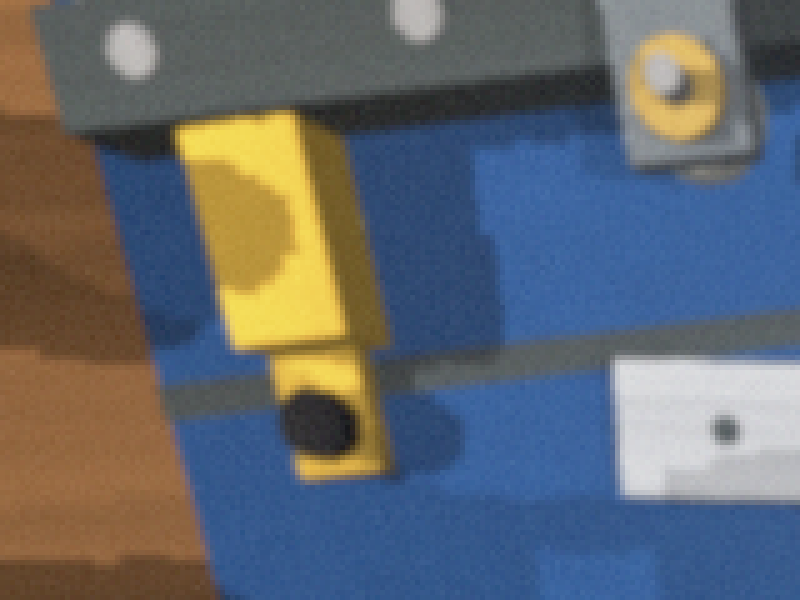

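Jig yaw is about 6.4° (fence and bed edges agree to 0.1–0.3°), and the strip's yaw is −1.5°. The measured sizes match to within 1–2%. Next I'll push with the open gripper, its jaws parallel to the fence, feeling the force as it goes.

```bash
cat >> h.py <<'E'
A=np.radians(6.4); N=np.array([np.cos(A),np.sin(A),0]); Tt=np.array([-np.sin(A),np.cos(A),0])
S0=.6405; T0=-.0553      # fence face s, fence_mid t (measured)
def W(s,t,z): return N*(S0+s)+Tt*(T0+t)+np.array([0,0,z])   # jig (fence_mid) coordinates -> world
def ST(p): p=np.asarray(p); return np.array([p@N-S0,p@Tt-T0,p[2]])
def Rt(da=0):
    a=A+np.radians(da); return np.array([[np.cos(a),np.sin(a),0],[np.sin(a),-np.cos(a),0],[0,0,-1.]])
def fo(n=1):
    f=np.mean([robot.read_force() for _ in range(n)],0); return np.array([f@N,f@Tt,f[2]])
E
python3 - <<'E'
from h import *
print(ST([.558,-.0122,0]))
robot.goto(W(-.145,-.005,.10),Rt())
robot.servo_line(W(-.145,-.005,.017),speed=.1)
robot.dwell(.2)
print(ST(robot.read_position()),fo(5),fo(1),robot.read_ft_torque(),robot.read_t())
t=robot.read_t(); robot.servo_line(W(-.144,-.005,.017),speed=.02); print(robot.read_t()-t,ST(robot.read_position()),fo())
p,d=robot.grab_frame('wrist'); cv2.imwrite('pics/c_wrist.png',p[:,:,::-1])
E
```

```text
[-0.08733742 -0.01902363  0.        ]
[-0.14458186 -0.00489493  0.0175744 ] [-0.09680517  0.37975537 -0.36023861] [-0.09680517  0.37975537 -0.36023861] [-0.15594721  0.1635565   0.0225234 ] 4.7167
0.25 [-0.14383577 -0.00500062  0.01714737] [-0.44831771 -0.19983533 -0.37274005]
```

View pics/c_wrist.png

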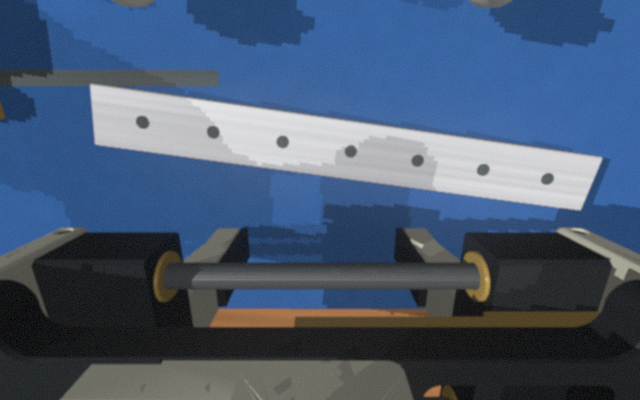

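```bash
cat >> h.py <<'E'
def push(s0,s1,t,step,lim,z=.017,da=0,sp=.02,ref=np.zeros(3),v=True):
    s=s0; out=[]
    while s<s1-1e-6:
        s=min(s+step,s1); robot.servo_line(W(s,t,z),Rt(da),speed=sp)
        f=fo()-ref; q=ST(robot.read_position()); m=robot.read_ft_torque()[2]
        out.append((s,q[0],*f,m))
        if v: print(f"s {s*1e3:.1f} act {q[0]*1e3:.2f} t {q[1]*1e3:.2f} F {np.round(f,1)} Mz {m:.2f}")
        if -f[0]>lim: print('LIMIT'); break
    return s
E
python3 - <<'E'
from h import *
s=push(-.144,-.075,-.005,.003,12,sp=.015)
robot.dwell(.1);print(robot.read_t())
p,d=robot.grab_frame('wrist'); cv2.imwrite('pics/d_wrist.png',p[:,:,::-1])
E
```

```text
s -141.0 act -140.91 t -5.01 F [-0.2  0.9  0.3] Mz 0.04
s -138.0 act -137.89 t -5.00 F [ 0.1 -0.2  0.2] Mz 0.02
s -135.0 act -134.90 t -5.00 F [-0.  -0.1  0. ] Mz -0.08
s -132.0 act -131.91 t -5.00 F [-0.2 -0.4 -0.1] Mz -0.03
s -129.0 act -128.92 t -4.98 F [ 0.5 -0.9  0.2] Mz 0.07
s -126.0 act -125.93 t -5.01 F [ 0.5 -0.4 -0.3] Mz 0.02
s -123.0 act -122.93 t -5.00 F [ 0.7  0.  -1.4] Mz -0.01
s -120.0 act -119.91 t -4.99 F [-0.7 -0.3  0.1] Mz -0.01
s -117.0 act -116.87 t -4.99 F [-0.7  0.3 -0.3] Mz -0.01
s -114.0 act -113.82 t -4.98 F [-0.4 -0.4  0.3] Mz -0.00
s -111.0 act -110.86 t -4.99 F [ 0.3 -0.1  1. ] Mz 0.06
s -108.0 act -107.83 t -5.00 F [ 0.4  0.7 -0.5] Mz 0.00
s -105.0 act -104.86 t -5.00 F [-0.9 -0.2 -0.1] Mz 0.02
s -102.0 act -101.83 t -5.00 F [ 1.  -0.5  0.6] Mz -0.03
s -99.0 act -98.82 t -4.99 F [0.2 0.2 0.1] Mz -0.03
s -96.0 act -95.77 t -4.98 F [ 0.4 -0.  -0.1] Mz 0.04
s -93.0 act -92.83 t -4.98 F [ 0.3 -0.2 -0.5] Mz -0.03
s -90.0 act -89.86 t -4.98 F [-0.2 -0.1 -0.1] Mz 0.02
s -87.0 act -86.82 t -4.98 F [-0.7  0.4  0.7] Mz -0.03
s -84.0 act -83.79 t -5.00 F [-0.   0.6  1.1] Mz 0.03
s -81.0 act -80.81 t -4.96 F [0.3 0.6 0.3] Mz -0.02
s -78.0 act -77.83 t -4.99 F [-0.3 -0.1  0.5] Mz -0.03
s -75.0 act -74.81 t -4.98 F [ 0.  -0.8  0.4] Mz -0.01
13.1667
```

View pics/d_wrist.png

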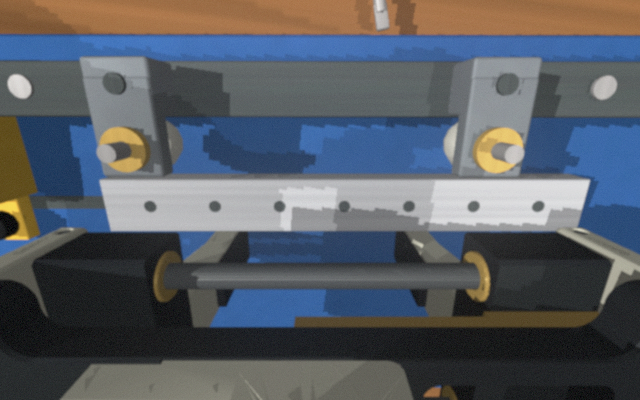

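The strip now lies square, at rows 176–232, its rear edge just short of the two noses (brackets at columns 120 and 500). Next it goes under.

```bash
python3 - <<'E'
from h import *
s=push(-.075,-.052,-.005,.001,22,sp=.01)
print(robot.read_t())
E
```

```text
s -74.0 act -73.94 t -4.99 F [-0.2  0.5 -0.3] Mz -0.02
s -73.0 act -72.91 t -4.98 F [-0.3 -0.7  0.2] Mz 0.01
s -72.0 act -71.89 t -5.02 F [-0.3  0.3  0.7] Mz -0.02
s -71.0 act -70.85 t -4.97 F [-0.8  0.8 -0.2] Mz -0.00
s -70.0 act -69.85 t -4.98 F [-0.7 -1.5  0.2] Mz 0.04
s -69.0 act -68.86 t -4.99 F [ 0.2 -0.4  0.2] Mz -0.05
s -68.0 act -67.89 t -4.99 F [ 1.  -0.2 -0.8] Mz -0.03
s -67.0 act -66.88 t -5.01 F [ 0.1 -0.2  0.2] Mz 0.02
s -66.0 act -65.88 t -4.98 F [-0.6  0.3  0.5] Mz -0.01
s -65.0 act -64.90 t -5.00 F [-0.2  0.2 -0.7] Mz 0.00
s -64.0 act -63.87 t -4.98 F [-0.   0.   0.4] Mz -0.00
s -63.0 act -62.83 t -4.98 F [ 0.6 -0.  -0.1] Mz -0.01
s -62.0 act -61.88 t -5.00 F [-0.9  0.4 -0. ] Mz -0.05
s -61.0 act -60.89 t -4.99 F [ 0.2 -0.9 -0.7] Mz 0.05
s -60.0 act -60.31 t -5.07 F [-1.   0.   1.6] Mz -0.01
s -59.0 act -59.91 t -5.15 F [-5.   0.7  3.6] Mz -0.05
s -58.0 act -59.63 t -5.22 F [-7.6  1.3  4.4] Mz -0.03
s -57.0 act -59.17 t -5.28 F [-8.3  1.4  6.3] Mz 0.02
s -56.0 act -58.27 t -5.40 F [-8.1 -0.   5.4] Mz -0.00
s -55.0 act -57.18 t -5.45 F [-8.  -0.1  4.3] Mz -0.06
s -54.0 act -55.96 t -5.47 F [-6.8  0.   4.1] Mz -0.10
s -53.0 act -54.73 t -5.48 F [-6.2 -0.2  3.9] Mz -0.04
s -52.0 act -53.50 t -5.45 F [-6.5 -1.7  3.2] Mz -0.05
18.9667
```

```bash
python3 - <<'E'
from h import *
s=push(-.052,-.043,-.005,.001,14,sp=.01)
s=push(s,-.034,-.005,.0007,15,sp=.01)
print(s,robot.read_t(),[np.round(fo(),1) for _ in range(2)], robot.read_position()[2])
p,d=robot.grab_frame('wrist'); cv2.imwrite('pics/e_wrist.png',p[:,:,::-1])
np.savez('pics/e.npz',p=robot.read_position(),R=robot.read_tcp_rot())
E
```

```text
s -51.0 act -52.38 t -5.43 F [-4.6 -0.4  2.3] Mz -0.12
s -50.0 act -51.36 t -5.42 F [-4.9 -1.2  3.3] Mz -0.07
s -49.0 act -50.35 t -5.40 F [-5.7 -0.9  2.4] Mz -0.03
s -48.0 act -49.34 t -5.39 F [-6.4 -0.8  2.7] Mz -0.07
s -47.0 act -48.36 t -5.37 F [-5.5 -1.1  2.4] Mz -0.09
s -46.0 act -47.30 t -5.38 F [-5.2 -1.1  2.8] Mz -0.05
s -45.0 act -46.33 t -5.39 F [-3.9 -0.7  2.7] Mz -0.05
s -44.0 act -45.33 t -5.39 F [-5.  -0.   2.8] Mz -0.02
s -43.0 act -44.31 t -5.38 F [-4.9 -1.1  2.1] Mz -0.10
s -42.3 act -43.69 t -5.35 F [-5.7 -0.8  2. ] Mz -0.02
s -41.6 act -43.01 t -5.35 F [-6.2 -0.1  2.4] Mz -0.07
s -40.9 act -42.50 t -5.36 F [-6.1 -0.5  3.2] Mz -0.34
s -40.2 act -42.49 t -5.36 F [-9.   1.2  5.2] Mz -0.21
s -39.5 act -42.46 t -5.39 F [-10.    1.3   6.9] Mz -0.24
s -38.8 act -42.47 t -5.43 F [-12.5   3.2   8.6] Mz -0.17
s -38.1 act -42.44 t -5.49 F [-14.    2.6  10.4] Mz -0.13
s -37.4 act -42.41 t -5.49 F [-16.3   4.   11.5] Mz -0.10
LIMIT
-0.0374 23.2167 [array([-16.3,   4. ,  11.5]), array([-16.3,   4. ,  11.5])] 0.016230982599769413
```

View pics/e_wrist.png

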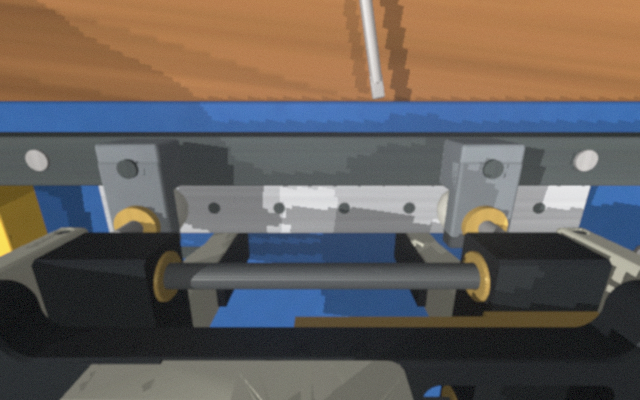

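The strip is home. The tool stopped at −42.4 mm (19 mm past the nose contact) while the force climbed from 6 to 16 N with the moment settling, and the rear edge runs along row 186 against the fence. I'll back off and look, then check the knuckle geometry before pushing on the end.

```bash
python3 - <<'E'
from h import *
n=np.load('pics/b.npz'); d=n['d']; c=robot.camera_info('wrist'); T=np.array(c['T_tool_cam']); f=200/np.tan(np.radians(c['vfov'])/2)
for u,v in [(320,277),(172,275),(110,245),(110,310),(210,315),(240,240),(225,260),(60,232),(320,345),(100,345)]:
    z=d[v,u]; print((u,v),np.round((T@np.array([(u-c['cx'])/f*z,(v-c['cy'])/f*z,z,1]))[:3],3),z)
robot.servo_line(W(-.07,-.005,.017),speed=.05)
robot.servo_line(W(-.085,-.005,.12),speed=.12)
robot.move_gripper(0.0)
robot.servo_line(W(-.15,-.005,.19),Rt(),speed=.15)
robot.dwell(.2)
wp=(np.array(robot.read_position()),np.array(robot.read_tcp_rot()))
p,d=robot.grab_frame('wrist'); cv2.imwrite('pics/f_wrist.png',p[:,:,::-1]); np.savez('pics/f.npz',p=wp[0],R=wp[1],d=d)
print(robot.read_t(),robot.read_grip_width(),fo())
cv2.imwrite('pics/f_zoom.png',cv2.resize(p[0:130,100:500,::-1],None,fx=2,fy=2))
E
```

```text
(320, 277) [ 0.03  -0.001 -0.082] 0.08633534
(172, 275) [ 0.03  -0.046 -0.081] 0.087331615
(110, 245) [ 0.039 -0.063 -0.079] 0.08600179
(110, 310) [ 0.024 -0.06  -0.089] 0.08110486
(210, 315) [-0.006 -0.048 -0.055] 0.122198075
(240, 240) [ 0.009 -0.045 -0.015] 0.15656012
(225, 260) [ 0.01  -0.045 -0.038] 0.13433006
(60, 232) [ 0.039 -0.087 -0.069] 0.09589492
(320, 345) [ 0.026 -0.001 -0.104] 0.06620684
(100, 345) [ 0.026 -0.052 -0.104] 0.06673271
27.5417 0.00886696088830669 [0.11592015 0.12127309 0.41202966]
```

View pics/f_wrist.png

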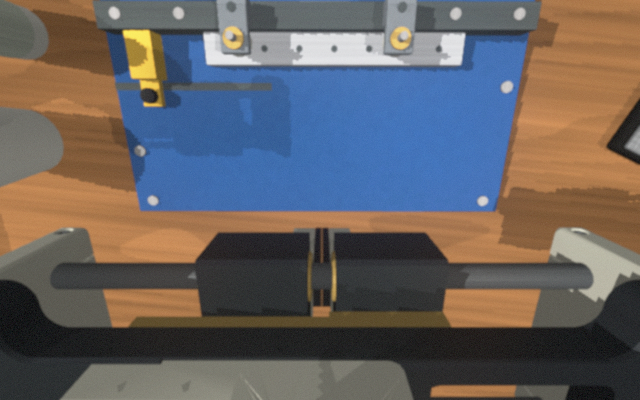

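The strip lies along the fence at (205–464, 33–66), with the stop at (130–165, 30–105) and a gap of about 40 px to close. Next I measure the ends and the parallelism.

```bash
python3 - <<'E'
from h import *
p=cv2.imread('pics/f_wrist.png')[:,:,::-1].copy(); n=np.load('pics/f.npz'); C=cam('wrist',(n['p'],n['R']))
m=masks(p); hsv=cv2.cvtColor(p,cv2.COLOR_RGB2HSV); H,S,V=cv2.split(hsv)
w=(S<90)&(V>110); B=m['blue']
e=np.array([(c,np.where(B[40:,c])[0].min()+39.5) for c in list(range(260,380))+list(range(420,455))+list(range(212,218))])
P=np.array([ST(q) for q in ray(C,e,.027)])
k=np.polyfit(P[:,1],P[:,0],1); print('strip front top edge: slope deg',np.degrees(np.arctan(k[0])),'s at -130,0,130',np.polyval(k,[-.13-.02,-.02,.11]))
# ends along row 58
for r in (50,55,60):
    row=~B[r]; i=np.where(B[r,150:320])[0]; 
    l=np.where(B[r,165:230])[0].max()+165.5; rr=np.where(B[r,440:510])[0].min()+439.5
    print(r,l,rr,ST(ray(C,[[l,r]],.027)[0]),ST(ray(C,[[rr,r]],.027)[0]))
# stop top / side
y=m['yel']; 
for r in (40,50,60,70): 
    i=np.where(y[r,110:200])[0]+110; print(r,i.min(),i.max(),V[r,i.min():i.max()+3])
    print(ST(ray(C,[[i.max()+.5,r]],.012)[0]))
# fence foot / bed ends
e=np.array([(c,np.where(B[:60,c])[0].min()-.5) for c in list(range(172,200))+list(range(475,520))])
print('fence', [np.round(ST(ray(C,[q],.012)[0])*1e3,1) for q in e[::12]])
cv2.imwrite('pics/f_zoom.png',cv2.resize(p[0:120,100:260,::-1],None,fx=5,fy=5,interpolation=cv2.INTER_NEAREST))
E
```

```text
strip front top edge: slope deg 0.03721282294568535 s at -130,0,130 [-0.03401017 -0.03392574 -0.0338413 ]
50 203.5 464.5 [-0.01792207  0.1136776   0.027     ] [-0.01765372 -0.14795198  0.027     ]
55 203.5 463.5 [-0.02249645  0.11421366  0.027     ] [-0.0222287  -0.14760615  0.027     ]
60 204.5 462.5 [-0.02711186  0.1137432   0.027     ] [-0.02684574 -0.14725713  0.027     ]
40 126 159 [164 162 164 164 167 168 169 171 166 188 228 245 250 250 251 251 250 250
 251 251 251 251 251 248 229 168 131 123 126 127 122 125 122 118 124 113]
[-0.00602052  0.16387218  0.012     ]
50 127 161 [157 166 163 166 167 164 162 164 164 165 165 168 165 164 162 163 163 160
 168 201 233 240 239 239 227 175 119 105 105 110 109 108 117 118 119 109
 100]
[-0.01546741  0.16329774  0.012     ]
60 129 162 [155 167 165 164 166 163 167 165 165 163 163 167 161 169 194 223 227 218
 222 236 242 241 239 235 203 145 110 103 101 103 101 107 106 102 100  86]
[-0.02508913  0.16377165  0.012     ]
70 131 163 [244 246 246 246 246 245 245 245 245 244 242 243 243 242 242 242 240 240
 240 238 240 238 235 226 175 119 104 105 102 104 103 106 105 104  89]
[-0.03488943  0.16425436  0.012     ]
fence [array([ -0.9, 150.1,  12. ]), array([ -0.9, 137.7,  12. ]), array([ -1.8, 125.4,  12. ]), array([  30.9, -166.6,   12. ]), array([  30.9, -178.6,   12. ]), array([  30.9, -190.7,   12. ]), array([  30.9, -202.7,   12. ])]
```

View pics/f_zoom.png

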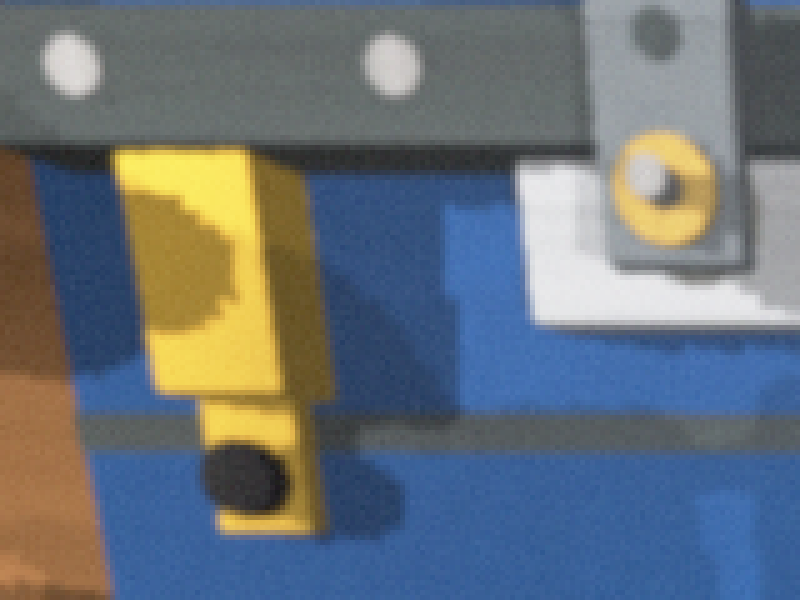

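Parallel to 0.04°. The strip's left end is at t=+114 mm and the stop face at +164 mm, so about 50 mm to go. Next I push on the right end with the shut fingers and a slight bias towards the fence.

```bash
cat >> h.py <<'E'
def pusht(t0,t1,sf,step,lim,z=.017,sp=.01,n0=None):
    t=t0
    while t<t1-1e-6:
        t=min(t+step,t1); robot.servo_line(W(sf(t),t,z),Rt(),speed=sp)
        f=fo(); q=ST(robot.read_position()); m=robot.read_ft_torque()[2]
        print(f"t {t*1e3:.1f} act {q[1]*1e3:.2f} s {q[0]*1e3:.2f} F {np.round(f,1)} Mz {m:.2f}")
        if -f[1]>lim or np.linalg.norm(f)>lim+4: print('LIMIT'); break
    return t
E
python3 - <<'E'
from h import *
robot.goto(W(-.06,-.200,.13),Rt())
robot.servo_line(W(-.020,-.200,.10),Rt(),speed=.15)
robot.servo_line(W(-.020,-.200,.017),speed=.06)
robot.dwell(.1); print(ST(robot.read_position()),fo(),robot.read_t())
t=pusht(-.200,-.178,lambda t:-.020,.002,6)
t=pusht(t,-.150,lambda t:-.020,.001,5)
print(t,robot.read_t())
p,d=robot.grab_frame('wrist'); cv2.imwrite('pics/g_wrist.png',p[:,:,::-1])
E
```

```text
[-0.01974518 -0.20003256  0.01745589] [-0.09185984 -0.96797248 -1.05780978] 30.55
t -198.0 act -197.87 s -19.98 F [0.3 0.  0.8] Mz 0.00
t -196.0 act -195.93 s -19.98 F [0.7 0.1 0.1] Mz 0.07
t -194.0 act -193.94 s -20.00 F [ 0.2 -0.5 -0.3] Mz 0.04
t -192.0 act -191.93 s -19.98 F [ 0.  -0.1 -0.4] Mz 0.02
t -190.0 act -189.92 s -19.95 F [-0.5  1.   0.6] Mz -0.01
t -188.0 act -187.94 s -19.97 F [ 0.5 -0.6  0.5] Mz 0.03
t -186.0 act -185.94 s -19.99 F [-0.   0.4 -0.5] Mz 0.01
t -184.0 act -183.93 s -19.99 F [-0.2  0.2  0. ] Mz 0.02
t -182.0 act -181.94 s -20.02 F [-0.6 -0.4 -0.5] Mz -0.00
t -180.0 act -179.94 s -19.97 F [-0.1  0.2 -0.7] Mz -0.03
t -178.0 act -177.92 s -19.98 F [ 0.9 -1.3 -0.4] Mz -0.03
t -177.0 act -176.93 s -19.98 F [ 1.2  0.1 -0.4] Mz -0.02
t -176.0 act -175.95 s -19.99 F [-0.2  0.3  0.3] Mz -0.01
t -175.0 act -174.94 s -19.99 F [-0.1  0.1 -0.1] Mz 0.04
t -174.0 act -173.94 s -19.99 F [ 0.1 -0.   0.2] Mz -0.03
t -173.0 act -172.93 s -20.00 F [ 0.3  0.6 -0.8] Mz -0.04
t -172.0 act -171.95 s -19.97 F [ 0.2 -0.4 -0.1] Mz -0.02
t -171.0 act -170.91 s -19.98 F [ 0.1 -0.3  0.
[... 527 characters left out ...]
t -161.0 act -161.08 s -20.08 F [-0.5 -4.2 -1.2] Mz -0.03
t -160.0 act -159.94 s -20.04 F [ 0.8 -4.  -1. ] Mz 0.05
t -159.0 act -158.86 s -20.00 F [-0.7 -3.3 -0.9] Mz 0.00
t -158.0 act -157.88 s -19.99 F [ 0.5 -3.5 -0.4] Mz -0.01
t -157.0 act -156.89 s -19.98 F [-0.5 -2.8 -1.6] Mz -0.02
t -156.0 act -155.89 s -19.97 F [-0.2 -3.1  0.7] Mz 0.02
t -155.0 act -154.87 s -20.01 F [-0.5 -2.5 -0.1] Mz 0.02
t -154.0 act -153.89 s -19.99 F [-0.1 -2.6 -1.1] Mz -0.01
t -153.0 act -152.88 s -19.97 F [-0.3 -3.1 -0.3] Mz -0.05
t -152.0 act -151.89 s -20.00 F [-0.3 -3.1 -1. ] Mz 0.01
t -151.0 act -150.91 s -19.99 F [ 0.2 -2.9  0. ] Mz 0.03
t -150.0 act -149.90 s -19.99 F [ 0.3 -3.4 -0.1] Mz -0.00
-0.15 41.4
```

View pics/g_wrist.png

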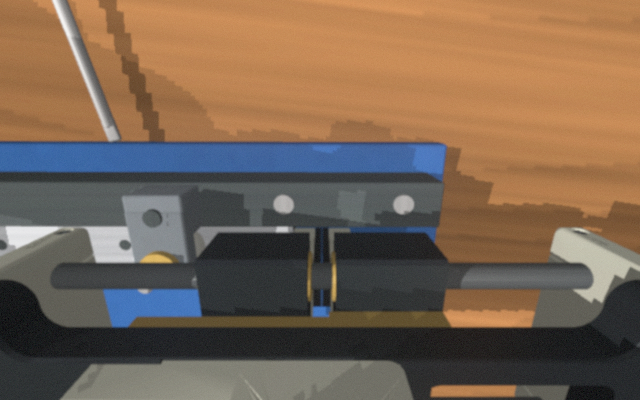

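```bash
python3 - <<'E'
from h import *
sf=lambda t:-.020+min(.0007,max(0,(t+.150)*.1))
t=pusht(-.150,-.121,sf,.003,10,sp=.012)
t=pusht(t,-.100,sf,.001,13)
print(t,robot.read_t())
p,d=robot.grab_frame('wrist'); cv2.imwrite('pics/h_wrist.png',p[:,:,::-1])
E
```

```text
t -147.0 act -147.02 s -19.97 F [-1.4 -3.8  0.7] Mz 0.05
t -144.0 act -144.21 s -19.94 F [-2.1 -4.8  0.8] Mz 0.04
t -141.0 act -141.24 s -19.91 F [-2.7 -4.3  1.6] Mz 0.06
t -138.0 act -138.22 s -19.93 F [-2.8 -6.2  2.7] Mz 0.02
t -135.0 act -135.22 s -19.90 F [-2.9 -6.   1.4] Mz 0.06
t -132.0 act -132.22 s -19.89 F [-2.6 -4.6  2. ] Mz -0.01
t -129.0 act -129.20 s -19.92 F [-1.9 -4.3  1. ] Mz 0.07
t -126.0 act -126.21 s -19.88 F [-1.7 -4.7  1.3] Mz -0.01
t -123.0 act -123.19 s -19.88 F [-2.9 -4.4  0.6] Mz 0.04
t -121.0 act -121.17 s -19.88 F [-1.8 -3.8  1.7] Mz 0.03
t -120.0 act -120.16 s -19.88 F [-2.  -5.   1.5] Mz 0.09
t -119.0 act -119.15 s -19.88 F [-1.1 -4.3  1.6] Mz 0.01
t -118.0 act -118.16 s -19.89 F [-1.  -4.9  1.7] Mz 0.03
t -117.0 act -117.17 s -19.89 F [-2.4 -5.3  0.9] Mz 0.03
t -116.0 act -116.17 s -19.86 F [-2.5 -4.6  0.8] Mz 0.02
t -115.0 act -115.17 s -19.87 F [-1.8 -4.7  1. ] Mz 0.02
t -114.0 act -114.63 s -19.86 F [-1.9 -7.1  1. ] Mz 0.01
t -113.0 act -114.57 s -19.87 F [ -0.3 -12.2  -1. ] Mz 0.01
t -112.0 act -114.49 s -19.93 F [ -0.2 -17.9  -1.9] Mz 0.02
LIMIT
-0.11199999999999999 47.6167
```

View pics/h_wrist.png

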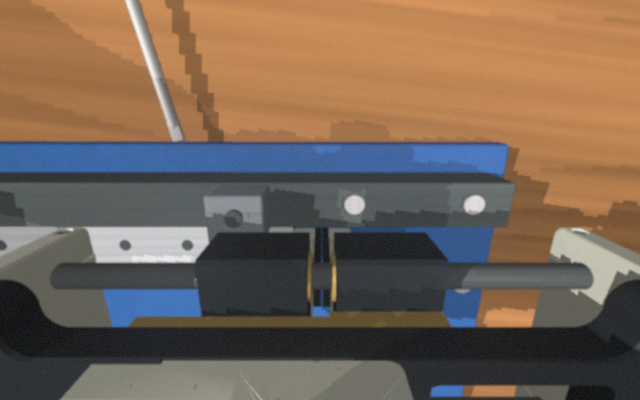

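The end stop was felt: the tool halted at −114.6 mm (predicted −113.5 mm) while the force rose from 5 to 18 N. I'll back off and check.

```bash
python3 - <<'E'
from h import *
robot.servo_line(W(-.0205,-.140,.017),speed=.06)
robot.servo_line(W(-.03,-.150,.11),speed=.15)
robot.servo_line(W(-.14,.0,.19),Rt(),speed=.25)
robot.dwell(.2)
wp=(np.array(robot.read_position()),np.array(robot.read_tcp_rot()))
p,d=robot.grab_frame('wrist'); cv2.imwrite('pics/i_wrist.png',p[:,:,::-1]); np.savez('pics/i.npz',p=wp[0],R=wp[1],d=d)
print(robot.read_t(),fo())
C=cam('wrist',wp); B=masks(p)['blue']
print(proj(C,[W(-.03,-.09,.027),W(-.03,.16,.027),W(0,.16,.027),W(0,-.09,.027)]))
o=np.vstack([cv2.resize(p[0:110,a:a+200,::-1],None,fx=4,fy=4*.65,interpolation=cv2.INTER_CUBIC) for a in (110,290)])
cv2.imwrite('pics/i_zoom.png',o)
E
```

```text
50.2667 [ 0.07096435 -0.44022211  0.76923781]
[[408.91619137  73.8827927 ]
 [164.9105546   73.89527473]
 [160.17384983  41.41048802]
 [411.56326731  41.40408976]]
```

View pics/i_wrist.png

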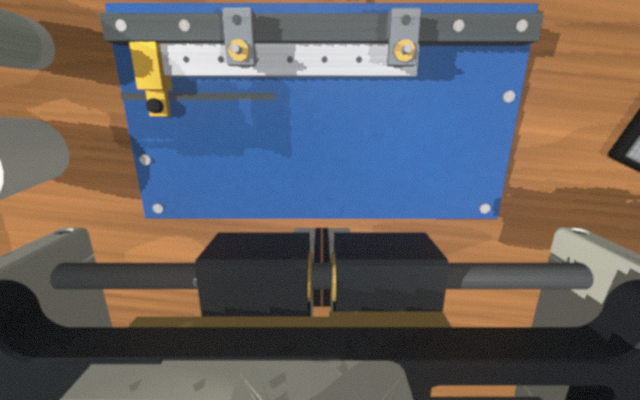

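View pics/i_zoom.png

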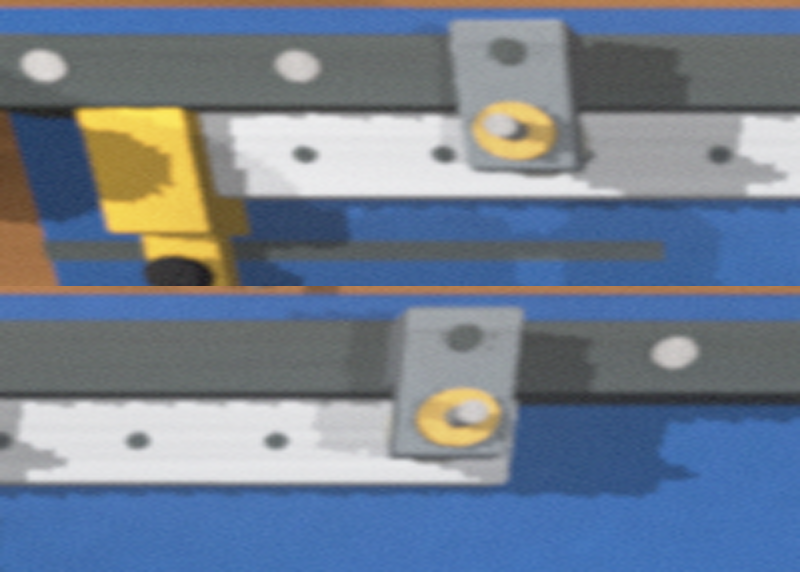

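The zooms show the strip butted against the yellow stop (around column 165) and lying along the fence. I compare the front edge's slope and offset with the earlier view.

```bash
python3 - <<'E'
from h import *
for nm,cols,t1,t2 in (('f',list(range(260,380))+list(range(420,455)),-.148,.112),('i',list(range(185,220))+list(range(260,384)),-.098,.162)):
    p=cv2.imread(f'pics/{nm}_wrist.png')[:,:,::-1].copy(); n=np.load(f'pics/{nm}.npz'); C=cam('wrist',(n['p'],n['R']))
    g=p[:,:,0].astype(float) # red channel: white strip high, blue low; sub-pixel half-level crossing
    e=[]; r0=40 if nm=='f' else 48
    e2=[]
    for c in cols:
        col=g[:,c]; 
        r=[k for k in range(r0+15,r0+45) if col[k]>=90>col[k+1]]
        if r: k=r[0]; e.append((c,k+(col[k]-90)/(col[k]-col[k+1])))
        # fence top/strip junction: strongest dark->light step
        k=np.argmax(np.diff(col[r0-18:r0+12]))+r0-18; e2.append((c,k+.5))
    for z,q in ((.027,e),(.027,e2)):
        P=np.array([ST(x) for x in ray(C,q,z)])
        for _ in range(4):
            k=np.polyfit(P[:,1],P[:,0],1); r=P[:,0]-np.polyval(k,P[:,1]); P=P[abs(r)<max(.0006,2*r.std())]
        print(nm,len(P),'deg',np.degrees(np.arctan(k[0])).round(3),'s mm at ends R,L',np.round(1e3*np.polyval(k,[t1,t2]),2),'res',r.std()*1e3)
    # right end
    for r in (r0+12,r0+17,r0+22): 
        row=g[r]; k=[x for x in range(395,480) if row[x]>=90>row[x+1]]; print([np.round(1e3*ST(ray(C,[[x+.5,r]],.027)[0]),1) for x in k])
E
```

```text
f 155 deg 0.027 s mm at ends R,L [-32.5  -32.37] res 0.12627763817267199
f 154 deg 0.032 s mm at ends R,L [-1.65 -1.5 ] res 0.4255996123773479
[array([ -19.5, -147.2,   27. ])]
[array([ -24.1, -146.9,   27. ])]
[array([ -28.7, -147.5,   27. ])]
i 159 deg 0.065 s mm at ends R,L [-32.55 -32.26] res 0.14721392800438038
i 159 deg 0.025 s mm at ends R,L [-1.63 -1.52] res 0.42315617394509325
[array([-17. , -98.6,  27. ])]
[array([-21.6, -98. ,  27. ])]
[array([-26.3, -98.4,  27. ])]
```

```bash
python3 - <<'E'
from h import *
p=cv2.imread('pics/i_wrist.png')[:,:,::-1]; n=np.load('pics/i.npz'); C=cam('wrist',(n['p'],n['R']))
for r in (50,56,62,68): print(r,[tuple(int(v) for v in p[r,c]) for c in range(156,174)])
for r in (62,): print([ (c,round(float(ST(ray(C,[[c,r]],.027)[0])[1]*1e3),1)) for c in range(158,172,2)])
E
```

```text
50 [(202, 162, 68), (149, 119, 51), (124, 101, 47), (125, 103, 59), (141, 128, 111), (156, 154, 152), (167, 166, 168), (166, 166, 167), (167, 167, 169), (167, 167, 167), (176, 173, 175), (198, 198, 202), (228, 227, 229), (234, 234, 236), (236, 236, 236), (235, 236, 237), (235, 236, 237), (236, 236, 237)]
56 [(228, 186, 79), (176, 141, 60), (122, 101, 47), (104, 87, 41), (109, 94, 59), (117, 107, 91), (134, 131, 131), (131, 132, 133), (138, 137, 138), (135, 133, 137), (141, 141, 144), (164, 162, 165), (194, 193, 198), (224, 226, 226), (231, 231, 233), (233, 232, 234), (232, 232, 233), (231, 230, 232)]
62 [(238, 202, 83), (228, 184, 76), (173, 135, 56), (120, 99, 47), (106, 89, 47), (111, 94, 63), (120, 109, 96), (127, 125, 122), (133, 133, 134), (136, 135, 136), (134, 132, 132), (139, 138, 139), (165, 164, 166), (197, 198, 199), (209, 211, 213), (210, 208, 211), (213, 211, 215), (213, 213, 216)]
68 [(239, 204, 82), (239, 204, 85), (225, 183, 74), (169, 134, 58), (122, 99, 47), (104, 86, 45), (115, 101, 69), (123, 115, 100), (132, 131, 129), (136, 136, 136), (139, 141, 140), (135, 137, 139), (137, 137, 139), (136, 136, 136), (142, 141, 143), (168, 169, 170), (200, 201, 203), (215, 216, 218)]
[(158, 165.2), (160, 163.2), (162, 161.2), (164, 159.2), (166, 157.1), (168, 155.1), (170, 153.1)]
```

In the pixel rows the yellow of the stop passes straight into the strip's grey with no gap, the front edge is parallel to within 0.07°, and the arm is clear, so I'm handing in.

```bash
python3 - <<'E'
from rig import robot
robot.job_done(); print(robot.read_t())
E
```

```text
the job is handed in; nothing more can be done
the job is handed in; nothing more can be done
```

The strip is under both hold-downs, flush with the fence and tight against the end stop. I handed the job in soon after the 50 s mark, with no verdict reported.

**What I did:** I pushed the strip's front face with the open gripper, its jaws parallel to the fence. This squared the strip up and took it under both noses at about 8 N. It came home on the fence at 16 N, or about 20 N counting the vertical part. I then slid it 49 mm along the fence with shut fingers on its right end at about 5 N, until it came home on the stop at 18 N.

**Last checks:**
- **Fence:** the front edge is parallel to it within 0.07°, and both ends stayed within 0.2 mm of where they were after the fence push.
- **End stop:** no bed shows between the strip and the stop in the picture. The distance slid in the pictures (49.0 mm) agrees with the tool's travel (48.7 mm).
- **Robot:** it stood clear of everything at hand-in.
- **Hold-down lift and bystanders:** I did not measure either separately. The arm never worked near the bystanders.

**Disagreements:**
- **Bed size:** it measured 1–1.5% small in the first wrist picture.
- **Fence position:** camera and touch differed by 1–2 mm.
- **Stop position:** the tool stopped 1.1 mm short of the camera's estimate.

These are about the 2 mm calibration accuracy, so I relied on the felt contacts.

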